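Turn the row of forming punches round into the bench rack

TASK

On the jeweller's bench, move all four steel forming punches from the aluminium rack to the empty wooden rack, in reverse order: the punch now nearest the robot goes into the wooden rack's well farthest from the robot, the next into the next well, and so on, until the one now farthest stands nearest. Never let a punch tip over, and leave each one standing upright, flat on the floor of its own well.

Things in the scene. Friction and masses are not known exactly. Their poses are not given: they have to be found in the camera images.
- punch_ball: Steel forming punch standing upright, about 0.3 kg: a plain dark round shank 30 mm across and 50 mm high, to be gripped across its diameter, and on it a polished ball, 28 mm across, whose top is 76 mm above the underside. Origin at the centre of its flat underside, z up along the shank; its yaw means nothing. It starts in well_ball.
- punch_cone: Steel forming punch standing upright, about 0.3 kg: a plain dark round shank 30 mm across and 50 mm high, to be gripped across its diameter, and on it a pointed cone, 26 mm across at its foot, whose tip is 78 mm above the underside. Origin at the centre of its flat underside, z up along the shank; its yaw means nothing. It starts in well_cone.
- punch_cube: Steel forming punch standing upright, about 0.3 kg: a plain dark round shank 30 mm across and 50 mm high, to be gripped across its diameter, and on it a cube of 20 mm, whose top is 70 mm above the underside. Origin at the centre of its flat underside, z up along the shank; its yaw means nothing. It starts in well_cube.
- punch_disc: Steel forming punch standing upright, about 0.3 kg: a plain dark round shank 30 mm across and 50 mm high, to be gripped across its diameter, and on it a thin flat disc, 28 mm across and 8 mm thick on a 12 mm neck, whose top is 68 mm above the underside. Origin at the centre of its flat underside, z up along the shank; its yaw means nothing. It starts in well_disc.
- well_ball: Grey shallow square well fixed on the full rack, the one in which punch_ball starts; it stays where it is, and so marks that punch's place in the old row. Outside 58 mm, inside 50 mm square, floor 4 mm thick, rim 11 mm high. Origin at the centre of its underside, on the rack's board.
- well_cone: Grey shallow square well fixed on the full rack, the one in which punch_cone starts; it stays where it is, and so marks that punch's place in the old row. Outside 58 mm, inside 50 mm square, floor 4 mm thick, rim 11 mm high. Origin at the centre of its underside, on the rack's board.
- well_cube: Grey shallow square well fixed on the full rack, the one in which punch_cube starts; it stays where it is, and so marks that punch's place in the old row. Outside 58 mm, inside 50 mm square, floor 4 mm thick, rim 11 mm high. Origin at the centre of its underside, on the rack's board.
- well_disc: Grey shallow square well fixed on the full rack, the one in which punch_disc starts; it stays where it is, and so marks that punch's place in the old row. Outside 58 mm, inside 50 mm square, floor 4 mm thick, rim 11 mm high. Origin at the centre of its underside, on the rack's board.
- full_rack: The rack that holds the punches at the start: aluminium board 290 mm long, 80 mm wide and 18 mm thick, fixed to the bench. Origin at the centre of its underside; z up; x along its length, pointing away from the robot within 0.25 rad, y across it. It carries the four grey wells centred at x = -99, -33, +33 and +99 mm, y = 0 (x = -99 mm is nearest the robot); the punches' undersides are 22 mm above its origin. It may be on the robot's left or right.
- empty_rack: The rack to fill, empty at the start, on the other side: wooden board 290 mm long, 80 mm wide and 18 mm thick, fixed to the bench. Origin at the centre of its underside; z up; x along its length, pointing away from the robot within 0.25 rad, y across it. On it are four light wooden square wells centred at x = -99, -33, +33 and +99 mm, y = 0 (x = -99 mm is nearest the robot); inside 50 mm square, cork floor 22 mm and rim 29 mm above its origin, walls 4 mm thick.

How it is judged:
By the outcome, as a careful person would: the job done as asked, in the order asked, and still so for the second after the job is handed in, with the robot touching nothing.
It also fails if it takes over 128 s, if anything falls off the work surface, if the arm or the gripper's body presses on something with over 40 N, if the wrist force passes 120 N, or if a joint passes its speed limit or range.

ROBOT

A 7-joint arm with a two-finger parallel gripper is mounted at the origin on the work surface. World frame = base frame: x ahead of the robot, y to its left, z up, the work surface at z = 0. Lengths are in m, angles in rad, forces in N, time in s.
With the tool pointing down it reaches from about 0.425 to 0.925 m from the base axis. Payload 6.8 kg.
Tool frame: the origin (TCP) lies at the very end of the fingers, on their centre line; the grasp point (between the pads) lies 19 mm behind it; z points along the fingers, y is the line along which they close (so a half turn about z gives the same grasp; the last joint's range is limited). The gripper opens to 85 mm and grips with 20 to 120 N. Pads are 22 mm wide; open, the fingers measure 114 mm over their backs; the gripper's body (76 mm by 85 mm) begins 54 mm behind the grasp point. The pads swing forward as they close: fully open they stand 13 mm farther back than shut.
Start: joints at [1.165, 0.477, 0.022, 1.555, -0.011, 1.109, -0.083], TCP at [0.198, -0.645, 0.231] pointing down, gripper open.
Joint ranges: [-2.96, 2.96], [-0.34, 2.1], [-1.41, 1.46], [0.24, 2.44], [-1.37, 4.51], [0.17, 1.92], [-2.96, 2.96]. Speed limits (rad/s): [2.39, 2.39, 3.14, 3.14, 3.14, 3.14, 3.14].

INTERFACE

Orientations are given as a unit quaternion [w, x, y, z].
In Python, from station import telemetry, viewer, job, search_frame, cut_out gives the robot as it stands. The module is installed in compiled form; this text tells all that it offers.
- The arm moves only by the shell command python3 -m crank 'ROWS' [FORCE]. ROWS is JSON, a list of rows, each an object with "delta_rot": the turn, a rotation vector about the tool's x, y, z in degrees, a list of three; "xyz": the shift along the tool's x, y, z in m, a list of three; "fingers": the gripper command: -1 is fully open, 1 is shut, values between are in proportion. In form: [{"delta_rot": [ax, ay, az], "xyz": [dx, dy, dz], "fingers": fingers}, ...]. A call has 1 to 10 rows; each row is the pose to reach, as a shift and turn from the pose commanded when the call began, along the tool's axes at that moment; what a row does not reach only later rows make up. A row lasts 1/10 s, in which the tool goes at most 50 mm and 8.59 degrees, less where a joint would pass 70% of its speed; a pose out of reach is approached as far as the arm can. A call with a gripper value outside its range is refused whole. The fingers move at their own pace and stop on an object; FORCE is the grip in N (left out, the last holds). Time passes only in rows, so rows that repeat a pose let the fingers close. It gives the time, the measured TCP pose, the force, the opening and the grip force at its end, in the units of the state.
- telemetry.get_obs(): the state, without advancing time (a new reading comes with each control period).
- viewer.read_camera(name): name is "scene" or "side" or "wrist"; returns a dict with "img" (480x640x3 uint8, red, green, blue), "fx", "fy", "cx", "cy" (pixels), "k1" (the pictures are not rectified: a ray, as slopes to the right and down, at radius r is drawn at 1 + k1 r^2 times it, then the intrinsics apply), "origin" and "rotation" of the camera in the world. Camera axes: x right, y up, looking along -z (the intrinsics and any distortion apply to the point x, -y, -z); pixel columns grow to the right and rows downward; lengths in m; the calibration is good to about 2 mm. A picture is of the moment at which its call begins. There is no depth.
- job.hand_in(): hands the job in; it is judged then, once.
Trained networks look in the newest picture that a camera, given by its name, has taken for a name from the list of things; names that differ only in an ending like _2 or _b are one class to them, and where a whole thing is asked for, a point or a joint stands for the part that bears it (a point fixed in the world has none). Each returns a list of dicts, best first, with "score" (0 to 1); they miss things now and then, are a little off and sometimes report something else, mostly with a low value. They report only what shows in the picture. A call takes as long as a camera call.
- search_frame(camera, thing): "pixel" ([column, row] in pixels, amid what is visible of it).
- cut_out(camera, thing): "pixels" (480x640 bool, what is visible of it) and "pixel" ([column, row] in pixels, amid what is visible of it).
The state is a dict: "t": time; "q": joint angles; "joint_vel": joint speeds; "joint_torque": joint torques, N m; "eef_pos": TCP position; "tool_rot": TCP orientation; "contact_force": force on the tool from outside, world axes, zero at the start; "torque": the same for the moment, N m; "gripper_width": opening from 0.0 (shut) to 1.0 (fully open); "grasp_force": force on a finger pad.
Only numpy, scipy, OpenCV 4.12 (cv2) and the standard library are available. Lean on these libraries where they do the work, as an engineer would, in place of code of your own. Each camera call takes 0.05 s, during which the arm holds its last target. There are 200 camera calls.

## Working session

There is one attempt and no reset: what is moved stays moved. The work goes in short steps, Python scripts to look and compute and a shell command to move; the robot and the scene stay as the last step left them, time stands still between calls to the robot, and variables do not carry over. Pictures are saved under pics/ and viewed, at most 14 in all, crops included, and the job is handed in when it is done.

```bash
mkdir -p pics; cat > h.py <<'E'
import numpy as np, cv2
from station import telemetry, viewer, job, search_frame, cut_out
def ray(c,px):
    d=np.array([(px[0]-c['cx'])/c['fx'],(px[1]-c['cy'])/c['fy']]); s=d.copy()
    for _ in range(20): s=d/(1+c['k1']*(s@s))
    R=np.array(c['rotation']).reshape(3,3)
    return np.array(c['origin']),R@np.array([s[0],-s[1],-1.])
def at_z(c,px,z):
    o,v=ray(c,px); return o+v*(z-o[2])/v[2]
def proj(c,p):
    R=np.array(c['rotation']).reshape(3,3); q=R.T@(np.array(p)-np.array(c['origin']))
    s=np.array([q[0],-q[1]])/-q[2]; s=s*(1+c['k1']*(s@s))
    return np.array([c['cx']+c['fx']*s[0],c['cy']+c['fy']*s[1]])
def tri(rs):
    A=np.zeros((3,3));b=np.zeros(3)
    for o,v in rs:
        v=v/np.linalg.norm(v);P=np.eye(3)-np.outer(v,v);A+=P;b+=P@o
    return np.linalg.solve(A,b)
def save(c,n): cv2.imwrite('pics/'+n,c['img'][:,:,::-1])
E
python3 - <<'E'
from h import *
np.set_printoptions(precision=4,suppress=True)
o=telemetry.get_obs();print({k:np.round(v,3) for k,v in o.items()})
cs={}
for n in ['scene','side','wrist']:
    c=viewer.read_camera(n);cs[n]=c;save(c,n+'0.png');print(n,c['origin'],c['fx'],c['k1'])
for n in ['scene','side']:
    for t in ['punch_ball','punch_cone','punch_cube','punch_disc','full_rack','empty_rack']:
        r=search_frame(n,t);print(n,t,[(np.round(x['pixel']),round(x['score'],2),at_z(cs[n],x['pixel'],.05 if 'punch' in t else .02)[:2]) for x in r[:2]])
E
```

```text
{'t': np.float64(0.0), 'q': array([ 1.165,  0.478,  0.022,  1.556, -0.011,  1.109, -0.083]), 'joint_vel': array([ 0.   ,  0.001, -0.001, -0.001, -0.001,  0.002, -0.   ]), 'joint_torque': array([  0.001, -59.645,   1.608, -28.119,   0.012,   0.009,   0.   ]), 'eef_pos': array([ 0.198, -0.645,  0.23 ]), 'tool_rot': array([-0.001,  0.989,  0.148, -0.   ]), 'contact_force': array([-0.393, -0.233, -0.235]), 'torque': array([ 0.009, -0.037, -0.002]), 'grasp_force': np.float64(0.0), 'gripper_width': np.float64(1.001)}
scene [0.9636 0.1709 0.721 ] 483.4414198740026 0.03707443871347331
side [0.5273 0.6125 0.4352] 455.8683793114994 -0.06526143115303948
wrist [ 0.2749 -0.621   0.3723] 381.4470988706416 -0.029474763661647013Traceback (most recent call last):
  File "<stdin>", line 9, in <module>
  File "h.py", line 9, in at_z
    o,v=ray(c,px); return o+v*(z-o[2])/v[2]
        ~~~^^^^^^
  File "h.py", line 6, in ray
    R=np.array(c['rotation']).reshape(3,3)
ValueError: cannot reshape array of size 4 into shape (3,3)
```

```bash
sed -i "s/np.array(c\['rotation'\]).reshape(3,3)/Q(c['rotation'])/" h.py; cat >> h.py <<'E'
from scipy.spatial.transform import Rotation as Ro
def Q(q): return Ro.from_quat(np.roll(q,-1)).as_matrix()
E
python3 - <<'E'
from h import *
np.set_printoptions(precision=4,suppress=True)
cs={}
for n in ['scene','side']:
    c=viewer.read_camera(n);cs[n]=c
    for t in ['punch_ball','punch_cone','punch_cube','punch_disc','full_rack','empty_rack']:
        r=search_frame(n,t);print(n,t,[(np.round(x['pixel']),round(x['score'],2),at_z(cs[n],x['pixel'],.06 if 'punch' in t else .02)[:2]) for x in r[:2]])
cv2.imwrite('pics/both.png',cv2.resize(np.vstack([cs['scene']['img'],cs['side']['img']]),(400,600))[:,:,::-1])
E
```

```text
scene punch_ball [(array([424., 236.]), 0.97, array([0.4679, 0.1475])), (array([393., 347.]), 0.62, array([0.6739, 0.1637]))]
scene punch_cone [(array([394., 344.]), 0.63, array([0.6687, 0.1638]))]
scene punch_cube [(array([412., 267.]), 0.57, array([0.5337, 0.1476]))]
scene punch_disc [(array([408., 303.]), 0.66, array([0.5978, 0.1617])), (array([414., 270.]), 0.22, array([0.5377, 0.1519]))]
scene full_rack [(array([419., 336.]), 0.93, array([0.6233, 0.1952]))]
scene empty_rack [(array([220., 226.]), 0.86, array([ 0.569 , -0.1939]))]
side punch_ball [(array([369., 294.]), 0.89, array([0.4649, 0.1447])), (array([294., 344.]), 0.6, array([0.5566, 0.2363]))]
side punch_cone [(array([216., 301.]), 0.87, array([0.6603, 0.1647]))]
side punch_cube [(array([316., 296.]), 0.93, array([0.534 , 0.1501]))]
side punch_disc [(array([273., 302.]), 0.74, array([0.5886, 0.1645]))]
side full_rack [(array([295., 342.]), 0.56, array([0.5594, 0.1939]))]
side empty_rack [(array([315., 204.]), 0.8, array([ 0.5415, -0.1826]))]
```

View pics/scene0.png

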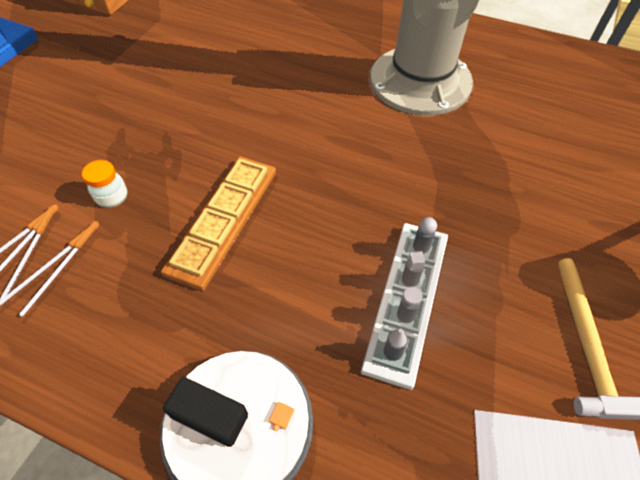

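View pics/side0.png

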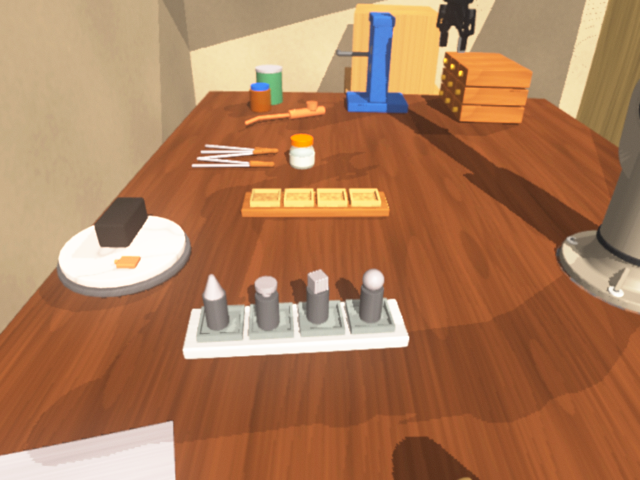

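The scene picture shows the full rack on the robot's left (row from ball at ~(425,235) to cone at ~(395,345)) and the empty rack on the right at ~(220,220). The side picture agrees on the order: ball nearest, then cube, disc and cone farthest. Next I fit the poses to the masks.

```bash
cat > fit.py <<'E'
from h import *
from scipy.optimize import minimize
np.set_printoptions(precision=4,suppress=True)
def box(l,w,z0,z1): return np.array([[x*l/2,y*w/2,z] for x in(-1,1) for y in(-1,1) for z in(z0,z1)])
def ring(r,z): a=np.linspace(0,2*np.pi,24); return np.c_[r*np.cos(a),r*np.sin(a),z+0*a]
sh=np.r_[ring(.015,0),ring(.015,.05)]
HD={'ball':np.r_[[ring(.014*np.cos(t),.062+.014*np.sin(t)) for t in np.linspace(-1.5,1.5,9)]].reshape(-1,3),
'cone':np.r_[ring(.013,.05),ring(.0001,.078)],'cube':np.r_[ring(.012,.05),ring(.012,.07)],'disc':np.r_[ring(.014,.06),ring(.014,.068)]}
def sil(c,parts,x,y,yaw,z0):
    m=np.zeros((480*2,640*2),np.uint8);R=Ro.from_euler('z',yaw).as_matrix()
    for p in parts:
        q=np.array([proj(c,R@v+[x,y,z0]) for v in p])*2
        cv2.fillConvexPoly(m,cv2.convexHull(np.round(q*16).astype(np.int32)),1,shift=4)
    return cv2.resize(m.astype(np.float32),(640,480),interpolation=cv2.INTER_AREA)
def fit(views,parts,x0,z0,yawfree):
    def f(p):
        e=0
        for c,m in views:
            s=sil(c,parts,p[0],p[1],p[2] if yawfree else 0,z0); e+=1-np.minimum(s,m).sum()/np.maximum(s,m).sum()
        return e
    n=3 if yawfree else 2
    x=np.array(x0[:n]);S=np.vstack([x]+[x+np.eye(n)[i]*[.01,.01,.08][i] for i in range(n)])
    r=minimize(f,x,method='Nelder-Mead',options=dict(initial_simplex=S,xatol=2e-4,fatol=1e-4)); return r.x,r.fun
def rackparts(): return [box(.29,.08,0,.018)]+[box(.058,.058,.018,.029)+[a,0,0] for a in(-.099,-.033,.033,.099)]
E
python3 - <<'E'
from fit import *
C={n:viewer.read_camera(n) for n in('scene','side')}
M={}
for n in C:
    for t in ['punch_ball','punch_cone','punch_cube','punch_disc','full_rack','empty_rack','well_ball','well_cone','well_cube','well_disc']:
        r=cut_out(n,t)
        print(n,t,[(round(x['score'],2),x['pixels'].sum(),np.round(x['pixel'])) for x in r[:3]])
        if r: M[n,t]=r[0]['pixels'].astype(np.float32)
np.savez_compressed('m.npz',**{'|'.join(k):v for k,v in M.items()})
for n in('ball','cone','cube','disc'):
    x0={'ball':(.465,.145),'cube':(.534,.15),'disc':(.592,.162),'cone':(.662,.164)}[n]
    for cams in(('scene','side'),('scene',),('side',)):
        v=[(C[k],M[k,'punch_'+n]) for k in cams if (k,'punch_'+n) in M]
        if v: print(n,cams,*fit(v,[sh,HD[n]],x0,.022,False))
for cams in(('scene','side'),('scene',),('side',)):
    print('empty',cams,*fit([(C[k],M[k,'empty_rack']) for k in cams],rackparts(),(.55,-.185,0),0,True))
    v=[]
    for k in cams:
        m=M[k,'full_rack'].copy()
        for t in('ball','cone','cube','disc'):
            for w in ('punch_','well_'):
                if (k,w+t) in M: m=np.maximum(m,M[k,w+t])
        v.append((C[k],m))
    print('full',cams,*fit(v,rackparts()+[q+[a,0,.022] for a,t in zip((-.099,-.033,.033,.099),('ball','cube','disc','cone')) for q in(sh,HD[t])],(.562,.155,.1),0,True))
E
```

```text
scene punch_ball [(0.93, np.int64(549), array([426., 237.]))]
scene punch_cone [(0.8, np.int64(550), array([393., 344.]))]
scene punch_cube [(0.59, np.int64(568), array([412., 268.]))]
scene punch_disc [(0.87, np.int64(600), array([408., 303.]))]
scene full_rack [(0.73, np.int64(2866), array([397., 330.]))]
scene empty_rack []
scene well_ball [(0.61, np.int64(555), array([427., 252.]))]
scene well_cone [(0.57, np.int64(1040), array([392., 361.])), (0.21, np.int64(618), array([415., 271.]))]
scene well_cube [(0.62, np.int64(591), array([423., 282.])), (0.25, np.int64(597), array([395., 345.]))]
scene well_disc [(0.85, np.int64(773), array([394., 319.]))]
side punch_ball [(0.78, np.int64(1111), array([369., 293.]))]
side punch_cone [(0.94, np.int64(1007), array([215., 303.]))]
side punch_cube [(0.78, np.int64(1133), array([317., 296.]))]
side punch_disc [(0.69, np.int64(1163), array([269., 301.]))]
side full_rack [(0.87, np.int64(4765), array([292., 341.]))]
side empty_rack [(0.63, np.int64(3902), array([309., 202.]))]
side well_ball [(0.84, np.int64(1021), array([368., 323.]))]
side w
[... 227 characters left out ...]
963013
ball ('scene',) [0.4627 0.1481] 0.1292625069618225
ball ('side',) [0.4606 0.1428] 0.0580974817276001
cone ('scene', 'side') [0.6627 0.166 ] 0.24736380577087402
cone ('scene',) [0.6643 0.1664] 0.10577702522277832
cone ('side',) [0.6627 0.1625] 0.09934520721435547
cube ('scene', 'side') [0.5318 0.1501] 0.19799578189849854
cube ('scene',) [0.5333 0.15  ] 0.12726569175720215
cube ('side',) [0.5316 0.1484] 0.06272363662719727
disc ('scene', 'side') [0.5966 0.1641] 0.21900594234466553
disc ('scene',) [0.5985 0.1641] 0.13793104887008667
disc ('side',) [0.5969 0.1603] 0.06963169574737549Traceback (most recent call last):
  File "<stdin>", line 16, in <module>
KeyError: ('scene', 'empty_rack')
```

```bash
cat > racks.py <<'E'
from fit import *
import sys
C={n:viewer.read_camera(n) for n in('scene','side')}
M={tuple(k.split('|')):v for k,v in np.load('m.npz').items()}
for i in range(3):
    r=cut_out('scene','empty_rack')
    if r: M['scene','empty_rack']=r[0]['pixels'].astype(np.float32);print(r[0]['score'],r[0]['pixels'].sum());break
    C['scene']=viewer.read_camera('scene')
for cams in(('scene','side'),('scene',),('side',)):
    if all((k,'empty_rack') in M for k in cams): print('empty',cams,*fit([(C[k],M[k,'empty_rack']) for k in cams],rackparts(),(.55,-.185,0),0,True))
    v=[]
    for k in cams:
        m=M[k,'full_rack'].copy()
        for t in('ball','cone','cube','disc'):
            for w in ('punch_','well_'):
                if (k,w+t) in M: m=np.maximum(m,M[k,w+t])
        v.append((C[k],m))
    print('full',cams,*fit(v,rackparts()+[q+[a,0,.022] for a,t in zip((-.099,-.033,.033,.099),('ball','cube','disc','cone')) for q in(sh,HD[t])],(.562,.155,.1),0,True))
E
python3 racks.py
```

```text
0.66 6237
empty ('scene', 'side') [ 0.5428 -0.2048  0.0374] 0.11790776252746582
full ('scene', 'side') [0.561  0.157  0.0997] 0.1474589705467224
empty ('scene',) [ 0.5417 -0.2045  0.0401] 0.048625946044921875
full ('scene',) [0.5619 0.1575 0.0992] 0.05271506309509277
empty ('side',) [ 0.5429 -0.2098  0.0373] 0.05943340063095093
full ('side',) [0.5627 0.1539 0.1022] 0.07890444993972778
```

```bash
cat > go.py <<'E'
import sys; from h import *
# go.py x y z yaw : rows for tool-down pose, tool x at world yaw
x,y,z,w=map(float,sys.argv[1:5]); o=telemetry.get_obs(); R=Q(o['tool_rot'])
if len(sys.argv)>5: o['eef_pos']=np.array(list(map(float,sys.argv[5:8])));R=Ro.from_euler('z',float(sys.argv[8])).as_matrix()@np.diag([1,-1,-1])
T=Ro.from_euler('z',w).as_matrix()@np.diag([1,-1,-1])
d=R.T@(np.array([x,y,z])-o['eef_pos']); r=Ro.from_matrix(R.T@T).as_rotvec(degrees=True)
print('t',round(o['t'],2),'xyz',np.round(d,4),'rot',np.round(r,2),'dist',round(np.linalg.norm(d),3))
E
python3 go.py .47 -.3 .23 .1; python3 go.py .462 .147 .18 .1 .47 -.3 .23 .1
```

```text
t 2.15 xyz [ 0.3613 -0.2503  0.0013] rot [ 0.   -0.   11.33] dist 0.44
t 2.15 xyz [ 0.0367 -0.4456  0.05  ] rot [0. 0. 0.] dist 0.45
```

```bash
python3 -m crank '[{"delta_rot":[0,0,11.33],"xyz":[0.361,-0.250,0],"fingers":-1},{"delta_rot":[0,0,11.33],"xyz":[0.361,-0.250,0],"fingers":-1},{"delta_rot":[0,0,11.33],"xyz":[0.361,-0.250,0],"fingers":-1},{"delta_rot":[0,0,11.33],"xyz":[0.361,-0.250,0],"fingers":-1},{"delta_rot":[0,0,11.33],"xyz":[0.361,-0.250,0],"fingers":-1},{"delta_rot":[0,0,11.33],"xyz":[0.361,-0.250,0],"fingers":-1},{"delta_rot":[0,0,11.33],"xyz":[0.361,-0.250,0],"fingers":-1},{"delta_rot":[0,0,11.33],"xyz":[0.361,-0.250,0],"fingers":-1},{"delta_rot":[0,0,11.33],"xyz":[0.361,-0.250,0],"fingers":-1},{"delta_rot":[0,0,11.33],"xyz":[0.361,-0.250,0],"fingers":-1}]'; python3 go.py .462 .147 .2 .1
```

```text
t: 3.15
eef_pos: [0.4743, -0.294, 0.2316]
tool_rot: [-0.001, 0.998, 0.055, 0.001]
contact_force: [0.2, 0.1, -0.3]
gripper_width: 0.997
grasp_force: 0.0
t 3.15 xyz [ 0.0363 -0.4396  0.0327] rot [-0.12 -0.16  0.59] dist 0.442
```

```bash
python3 -m crank '[{"delta_rot":[0,0,0.5],"xyz":[0.036,-0.440,0.033],"fingers":-1},{"delta_rot":[0,0,0.5],"xyz":[0.036,-0.440,0.033],"fingers":-1},{"delta_rot":[0,0,0.5],"xyz":[0.036,-0.440,0.033],"fingers":-1},{"delta_rot":[0,0,0.5],"xyz":[0.036,-0.440,0.033],"fingers":-1},{"delta_rot":[0,0,0.5],"xyz":[0.036,-0.440,0.033],"fingers":-1},{"delta_rot":[0,0,0.5],"xyz":[0.036,-0.440,0.033],"fingers":-1},{"delta_rot":[0,0,0.5],"xyz":[0.036,-0.440,0.033],"fingers":-1},{"delta_rot":[0,0,0.5],"xyz":[0.036,-0.440,0.033],"fingers":-1},{"delta_rot":[0,0,0.5],"xyz":[0.036,-0.440,0.033],"fingers":-1},{"delta_rot":[0,0,0.5],"xyz":[0.036,-0.440,0.033],"fingers":-1}]'; python3 go.py .462 .147 .15 .1
python3 - <<'E'
from fit import *
c=viewer.read_camera('wrist')
for n,x in (('ball',(.462,.147)),('cube',(.532,.15)),('disc',(.597,.162)),('cone',(.663,.164))):
    r=cut_out('wrist','punch_'+n)
    if r:
        m=r[0]['pixels'].astype(np.float32);print(n,round(r[0]['score'],2),m.sum(),*fit([(c,m)],[sh,HD[n]],x,.022,False))
    s=sil(c,[sh,HD[n]],*x,0,.022)
    cs,_=cv2.findContours((s>.5).astype(np.uint8),0,2);img=c['img'];cv2.drawContours(img,cs,-1,(255,0,0),1)
save(c,'w1.png')
E
```

```text
t: 4.15
eef_pos: [0.4611, 0.1471, 0.1986]
tool_rot: [-0.002, 0.999, 0.05, 0.0]
contact_force: [0.2, 0.5, 0.3]
gripper_width: 1.0
grasp_force: 0.0
t 4.15 xyz [0.0008 0.0003 0.0486] rot [-0.17 -0.06  0.  ] dist 0.049
ball 0.67 1908.0 [0.461 0.144] 0.03401273488998413
cube 0.57 1466.0 [0.5313 0.1471] 0.08275967836380005
disc 0.86 2415.0 [0.5964 0.1616] 0.027466416358947754
```

View pics/w1.png

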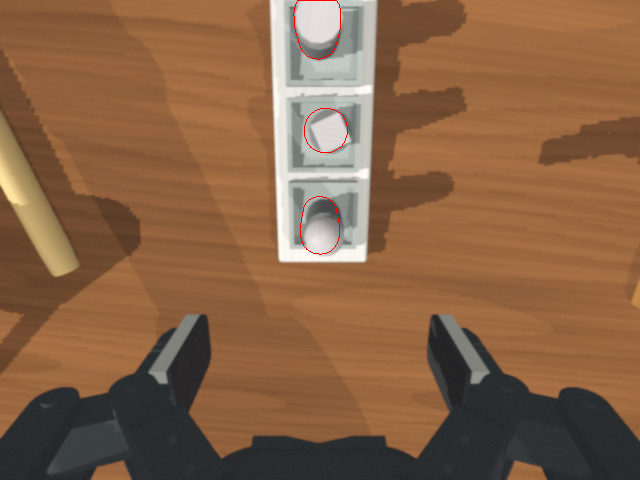

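The wrist picture shows the ball punch at (322,228), with the cube at (328,130) and the disc at (318,25). The red model outlines match within 3 mm. Lowering around the ball shank.

```bash
python3 -m crank '[{"delta_rot":[0,0,0],"xyz":[0,0.001,0.05],"fingers":-1},{"delta_rot":[0,0,0],"xyz":[0,0.001,0.1],"fingers":-1},{"delta_rot":[0,0,0],"xyz":[0,0.001,0.135],"fingers":-1},{"delta_rot":[0,0,0],"xyz":[0,0.001,0.155],"fingers":-1},{"delta_rot":[0,0,0],"xyz":[0,0.001,0.162],"fingers":-1},{"delta_rot":[0,0,0],"xyz":[0,0.001,0.162],"fingers":-1},{"delta_rot":[0,0,0],"xyz":[0,0.001,0.162],"fingers":-1}]' && python3 -m crank '[{"delta_rot":[0,0,0],"xyz":[0,0,0],"fingers":0},{"delta_rot":[0,0,0],"xyz":[0,0,0],"fingers":0.2},{"delta_rot":[0,0,0],"xyz":[0,0,0],"fingers":0.4},{"delta_rot":[0,0,0],"xyz":[0,0,0],"fingers":0.6},{"delta_rot":[0,0,0],"xyz":[0,0,0],"fingers":0.8},{"delta_rot":[0,0,0],"xyz":[0,0,0],"fingers":1},{"delta_rot":[0,0,0],"xyz":[0,0,0],"fingers":1},{"delta_rot":[0,0,0],"xyz":[0,0,0],"fingers":1},{"delta_rot":[0,0,0],"xyz":[0,0,0],"fingers":1}]' 40
```

```text
t: 5.1
eef_pos: [0.4629, 0.1397, 0.0374]
tool_rot: [-0.0, 0.999, 0.045, 0.001]
contact_force: [-0.1, 0.1, -0.6]
gripper_width: 1.002
grasp_force: 0.0
t: 6.0
eef_pos: [0.4622, 0.1405, 0.037]
tool_rot: [-0.0, 0.999, 0.046, 0.001]
contact_force: [-1.2, -0.4, 6.5]
gripper_width: 0.339
grasp_force: 39.0
```

```bash
python3 -m crank '[{"delta_rot":[0,0,0],"xyz":[0,0,-0.01],"fingers":1},{"delta_rot":[0,0,0],"xyz":[0,0,-0.03],"fingers":1},{"delta_rot":[0,0,0],"xyz":[0,0,-0.06],"fingers":1},{"delta_rot":[0,0,0],"xyz":[0,0,-0.1],"fingers":1},{"delta_rot":[0,0,0],"xyz":[0,0,-0.12],"fingers":1},{"delta_rot":[0,0,0],"xyz":[0,0,-0.12],"fingers":1},{"delta_rot":[0,0,0],"xyz":[0,0,-0.12],"fingers":1}]'; python3 -c "
from h import *
o=telemetry.get_obs();print(o['eef_pos'],o['q'])"; python3 go.py .6414 -.2016 .155 .039
```

```text
t: 6.7
eef_pos: [0.4614, 0.1396, 0.1561]
tool_rot: [0.0, 0.999, 0.045, -0.0]
contact_force: [-0.3, -0.1, -3.1]
gripper_width: 0.341
grasp_force: 39.7
[0.46137301 0.13956488 0.15609348] [-0.07141352  0.28596906 -0.40892849  2.05781016  0.15357926  0.82643979
 -2.0497466 ]
t 6.7 xyz [0.1483 0.3561 0.0012] rot [0.02 0.01 2.98] dist 0.386
```

```bash
python3 -m crank '[{"delta_rot":[0,0,0],"xyz":[0.01,0.025,0],"fingers":1},{"delta_rot":[0,0,1],"xyz":[0.028,0.065,0],"fingers":1},{"delta_rot":[0,0,1.5],"xyz":[0.046,0.11,0],"fingers":1},{"delta_rot":[0,0,2],"xyz":[0.065,0.155,0],"fingers":1},{"delta_rot":[0,0,3],"xyz":[0.083,0.2,0],"fingers":1},{"delta_rot":[0,0,3],"xyz":[0.102,0.245,0],"fingers":1},{"delta_rot":[0,0,3],"xyz":[0.12,0.29,0],"fingers":1},{"delta_rot":[0,0,3],"xyz":[0.137,0.33,0],"fingers":1},{"delta_rot":[0,0,3],"xyz":[0.148,0.356,0],"fingers":1},{"delta_rot":[0,0,3],"xyz":[0.148,0.356,0],"fingers":1}]'; python3 -m crank '[{"delta_rot":[0,0,0],"xyz":[0,0,0],"fingers":1},{"delta_rot":[0,0,0],"xyz":[0,0,0],"fingers":1}]'
cat > held.py <<'E'
from fit import *
import sys
n=sys.argv[1];o=telemetry.get_obs();p=o['eef_pos'];print('tcp',p,'yaw',np.arctan2(*Q(o['tool_rot'])[[1,0],0]))
z=p[2]-float(sys.argv[2]); V=[]
for k in('scene','side'):
    c=viewer.read_camera(k);r=cut_out(k,'punch_'+n);save(c,f'h_{n}_{k}.png')
    # only the part below the fingers shows: test the visible lower edge
    if r: r=[min(r,key=lambda a:np.hypot(*(np.array(a['pixel'])-proj(c,[p[0],p[1],z+.03]))))]; print(k,np.round(r[0]['pixel']),proj(c,[p[0],p[1],z+.03]),r[0]['score'])
c=viewer.read_camera('wrist');save(c,f'h_{n}_w.png')
r=cut_out('wrist','empty_rack')
if r: m=r[0]['pixels'].astype(np.float32);print('rack px',m.sum(),r[0]['score'])
E
python3 held.py ball .015
```

```text
t: 7.7
eef_pos: [0.6409, -0.2069, 0.1531]
tool_rot: [0.001, 1.0, 0.016, -0.002]
contact_force: [-0.4, 0.2, -2.7]
gripper_width: 0.338
grasp_force: 39.9
t: 7.9
eef_pos: [0.6406, -0.199, 0.1547]
tool_rot: [-0.001, 1.0, 0.02, -0.001]
contact_force: [-0.6, 0.3, -2.1]
gripper_width: 0.339
grasp_force: 40.0
tcp [ 0.6406 -0.199   0.1547] yaw 0.04088367243256681
scene [171. 204.] [174.0843 200.6879] 0.91
side [264. 136.] [261.8944 126.6518] 0.62
```

View pics/h_ball_w.png

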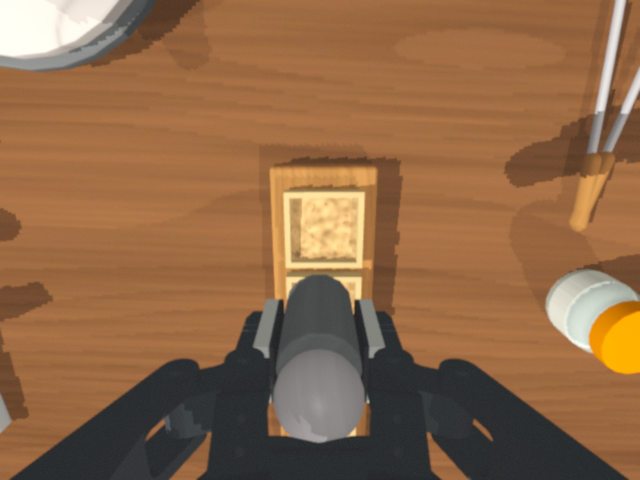

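View pics/h_ball_side.png

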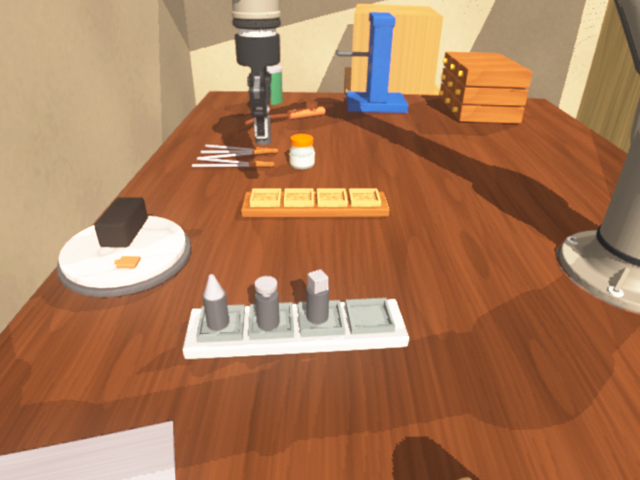

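The wrist picture shows the held ball punch at (320,360), with the farthest well's rim spanning (284,190) to (365,268). The side picture shows the punch held above that well and the ball's old well empty. I'll check the well position from these corners.

```bash
python3 - <<'E'
from fit import *
c=viewer.read_camera('wrist')
P=[at_z(c,p,.029) for p in((284,190),(365,190),(366,268),(285,268))]
print(np.array(P),np.mean(P,0))
print('pred',proj(c,[.6414,-.2016,.029]), 'board corners',[proj(c,[.5425+.145*np.cos(.039)-s*.04*np.sin(.039),-.2055+.145*np.sin(.039)+s*.04*np.cos(.039),.018]) for s in(1,-1)])
o=telemetry.get_obs();print(o['eef_pos'],c['origin'])
E
python3 go.py .6414 -.2030 .039 .039
```

```text
[[ 0.6706 -0.1743  0.029 ]
 [ 0.6728 -0.232   0.029 ]
 [ 0.6131 -0.2374  0.029 ]
 [ 0.6107 -0.1757  0.029 ]] [ 0.6418 -0.2049  0.029 ]
pred [320.5653 230.6212] board corners [array([265.6435, 165.6842]), array([375.6013, 165.669 ])]
[ 0.6416 -0.2006  0.1565] [ 0.722  -0.1968  0.2984]
t 8.25 xyz [-0.0003  0.0024  0.1175] rot [ 0.01 -0.01  0.03] dist 0.118
```

```bash
python3 -m crank '[{"delta_rot":[0,0,0],"xyz":[0,0.002,0.03],"fingers":1},{"delta_rot":[0,0,0],"xyz":[0,0.002,0.07],"fingers":1},{"delta_rot":[0,0,0],"xyz":[0,0.002,0.1],"fingers":1},{"delta_rot":[0,0,0],"xyz":[0,0.002,0.112],"fingers":1},{"delta_rot":[0,0,0],"xyz":[0,0.002,0.115],"fingers":1},{"delta_rot":[0,0,0],"xyz":[0,0.002,0.115],"fingers":1},{"delta_rot":[0,0,0],"xyz":[0,0.002,0.115],"fingers":1}]';  python3 -m crank '[{"delta_rot":[0,0,0],"xyz":[0,0,0.001],"fingers":1},{"delta_rot":[0,0,0],"xyz":[0,0,0.002],"fingers":1},{"delta_rot":[0,0,0],"xyz":[0,0,0.002],"fingers":1}]'
```

```text
t: 8.95
eef_pos: [0.6432, -0.2033, 0.0433]
tool_rot: [0.0, 1.0, 0.019, 0.002]
contact_force: [-0.1, -0.2, -2.0]
gripper_width: 0.341
grasp_force: 40.0
t: 9.25
eef_pos: [0.6419, -0.2031, 0.0398]
tool_rot: [0.0, 1.0, 0.019, 0.0]
contact_force: [0.5, 0.1, -3.0]
gripper_width: 0.339
grasp_force: 40.0
```

```bash
python3 -m crank '[{"delta_rot":[0,0,0],"xyz":[0,0,0.001],"fingers":1},{"delta_rot":[0,0,0],"xyz":[0,0,0.002],"fingers":1},{"delta_rot":[0,0,0],"xyz":[0,0,0.002],"fingers":1}]';  python3 -m crank '[{"delta_rot":[0,0,0],"xyz":[0,0,0.001],"fingers":1},{"delta_rot":[0,0,0],"xyz":[0,0,0.001],"fingers":1}]'
```

```text
t: 9.55
eef_pos: [0.6417, -0.203, 0.0372]
tool_rot: [-0.0, 1.0, 0.019, -0.0]
contact_force: [0.0, 0.1, -2.4]
gripper_width: 0.341
grasp_force: 40.1
t: 9.75
eef_pos: [0.6418, -0.203, 0.0371]
tool_rot: [0.0, 1.0, 0.019, -0.0]
contact_force: [-2.8, 0.7, 4.5]
gripper_width: 0.339
grasp_force: 40.8
```

Contact with the floor. Opening in steps, then raising.

```bash
python3 -m crank '[{"delta_rot":[0,0,0],"xyz":[0,0,0],"fingers":0.2},{"delta_rot":[0,0,0],"xyz":[0,0,0],"fingers":0},{"delta_rot":[0,0,0],"xyz":[0,0,0],"fingers":-0.3},{"delta_rot":[0,0,0],"xyz":[0,0,0],"fingers":-1},{"delta_rot":[0,0,0],"xyz":[0,0,0],"fingers":-1},{"delta_rot":[0,0,0],"xyz":[0,0,0],"fingers":-1},{"delta_rot":[0,0,0],"xyz":[0,0,0],"fingers":-1}]';  python3 -m crank '[{"delta_rot":[0,0,0],"xyz":[0,0,-0.02],"fingers":-1},{"delta_rot":[0,0,0],"xyz":[0,0,-0.06],"fingers":-1},{"delta_rot":[0,0,0],"xyz":[0,0,-0.1],"fingers":-1},{"delta_rot":[0,0,0],"xyz":[0,0,-0.13],"fingers":-1},{"delta_rot":[0,0,0],"xyz":[0,0,-0.13],"fingers":-1},{"delta_rot":[0,0,0],"xyz":[0,0,-0.13],"fingers":-1}]'
python3 go.py .5315 .1485 .165 .1
python3 - <<'E'
from h import *
save(viewer.read_camera('side'),'s2.png')
E
```

```text
t: 10.45
eef_pos: [0.6417, -0.203, 0.0363]
tool_rot: [0.0, 1.0, 0.019, 0.0]
contact_force: [0.2, -0.3, 0.4]
gripper_width: 0.999
grasp_force: 0.0
t: 11.05
eef_pos: [0.642, -0.2031, 0.167]
tool_rot: [0.0, 1.0, 0.019, 0.001]
contact_force: [-0.5, -0.0, -0.7]
gripper_width: 1.0
grasp_force: 0.0
t 11.05 xyz [-0.0967 -0.3556  0.0017] rot [ 0.03 -0.08 -3.5 ] dist 0.369
```

View pics/s2.png

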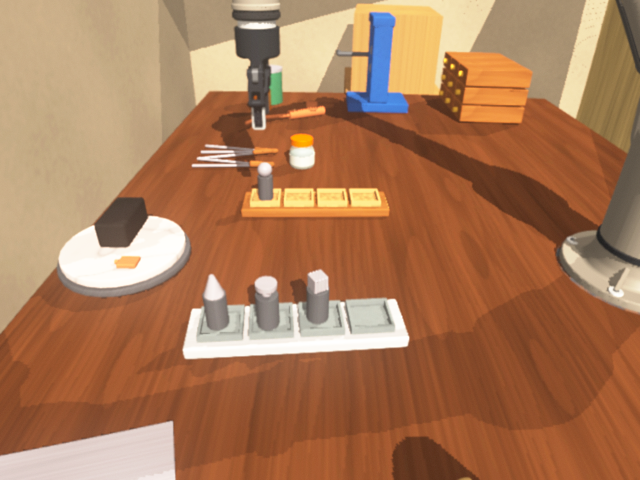

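The ball punch stands upright in the farthest wooden well, at (265,183). Next is the cube.

```bash
python3 -m crank '[{"delta_rot":[0,0,-1],"xyz":[-0.009,-0.035,0],"fingers":-1},{"delta_rot":[0,0,-2],"xyz":[-0.021,-0.08,0],"fingers":-1},{"delta_rot":[0,0,-3],"xyz":[-0.034,-0.125,0],"fingers":-1},{"delta_rot":[0,0,-3.5],"xyz":[-0.046,-0.17,0],"fingers":-1},{"delta_rot":[0,0,-3.5],"xyz":[-0.058,-0.215,0],"fingers":-1},{"delta_rot":[0,0,-3.5],"xyz":[-0.071,-0.26,0],"fingers":-1},{"delta_rot":[0,0,-3.5],"xyz":[-0.083,-0.305,0],"fingers":-1},{"delta_rot":[0,0,-3.5],"xyz":[-0.092,-0.34,0],"fingers":-1},{"delta_rot":[0,0,-3.5],"xyz":[-0.097,-0.356,0],"fingers":-1},{"delta_rot":[0,0,-3.5],"xyz":[-0.097,-0.356,0],"fingers":-1}]'; python3 -m crank '[{"delta_rot":[0,0,0],"xyz":[0,0,0],"fingers":-1},{"delta_rot":[0,0,0],"xyz":[0,0,0],"fingers":-1},{"delta_rot":[0,0,0],"xyz":[0,0,0],"fingers":-1}]';python3 go.py .5315 .148 .037 .1
python3 - <<'E'
from fit import *
c=viewer.read_camera('wrist');print(telemetry.get_obs()['eef_pos'])
for n,x in (('cube',(.532,.15)),('disc',(.597,.162)),('cone',(.663,.164))):
    r=cut_out('wrist','punch_'+n)
    if r:
        m=r[0]['pixels'].astype(np.float32);print(n,round(r[0]['score'],2),m.sum(),*fit([(c,m)],[sh,HD[n]],x,.022,False))
E
```

```text
t: 12.1
eef_pos: [0.5288, 0.1521, 0.1649]
tool_rot: [-0.0, 0.999, 0.053, -0.001]
contact_force: [0.4, -0.2, 0.4]
gripper_width: 0.999
grasp_force: 0.0
t: 12.4
eef_pos: [0.5313, 0.1471, 0.1659]
tool_rot: [0.0, 0.999, 0.049, -0.0]
contact_force: [0.8, 0.0, 0.6]
gripper_width: 0.998
grasp_force: 0.0
t 12.4 xyz [ 0.0003 -0.0009  0.1289] rot [ 0.04  0.03 -0.15] dist 0.129
[0.5313 0.1474 0.166 ]
cube 0.95 2397.0 [0.5319 0.1472] 0.06019705533981323
cone 0.61 2658.0 [0.6625 0.1634] 0.021518290042877197
```

```bash
python3 -m crank '[{"delta_rot":[0,0,0],"xyz":[0,0,0.04],"fingers":-1},{"delta_rot":[0,0,0],"xyz":[0,0,0.08],"fingers":-1},{"delta_rot":[0,0,0],"xyz":[0,0,0.11],"fingers":-1},{"delta_rot":[0,0,0],"xyz":[0,0,0.124],"fingers":-1},{"delta_rot":[0,0,0],"xyz":[0,0,0.128],"fingers":-1},{"delta_rot":[0,0,0],"xyz":[0,0,0.128],"fingers":-1},{"delta_rot":[0,0,0],"xyz":[0,0,0.128],"fingers":-1}]' && python3 -m crank '[{"delta_rot":[0,0,0],"xyz":[0,0,0],"fingers":0},{"delta_rot":[0,0,0],"xyz":[0,0,0],"fingers":0.2},{"delta_rot":[0,0,0],"xyz":[0,0,0],"fingers":0.4},{"delta_rot":[0,0,0],"xyz":[0,0,0],"fingers":0.6},{"delta_rot":[0,0,0],"xyz":[0,0,0],"fingers":0.8},{"delta_rot":[0,0,0],"xyz":[0,0,0],"fingers":1},{"delta_rot":[0,0,0],"xyz":[0,0,0],"fingers":1},{"delta_rot":[0,0,0],"xyz":[0,0,0],"fingers":1},{"delta_rot":[0,0,0],"xyz":[0,0,0],"fingers":1}]' 40;  python3 -m crank '[{"delta_rot":[0,0,0],"xyz":[0,0,-0.01],"fingers":1},{"delta_rot":[0,0,0],"xyz":[0,0,-0.03],"fingers":1},{"delta_rot":[0,0,0],"xyz":[0,0,-0.06],"fingers":1},{"delta_rot":[0,0,0],"xyz":[0,0,-0.1],"fingers":1},{"delta_rot":[0,0,0],"xyz":[0,0,-0.12],"fingers":1},{"delta_rot":[0,0,0],"xyz":[0,0,-0.12],"fingers":1},{"delta_rot":[0,0,0],"xyz":[0,0,-0.12],"fingers":1}]'; python3 go.py .5755 -.205 .156 .039
```

```text
t: 13.3
eef_pos: [0.5321, 0.1494, 0.0398]
tool_rot: [-0.0, 0.999, 0.05, 0.001]
contact_force: [0.3, -0.3, -0.1]
gripper_width: 1.0
grasp_force: 0.0
t: 14.2
eef_pos: [0.5312, 0.1488, 0.0388]
tool_rot: [0.0, 0.999, 0.05, 0.0]
contact_force: [-2.0, -0.9, 6.0]
gripper_width: 0.343
grasp_force: 39.2
t: 14.9
eef_pos: [0.5304, 0.1486, 0.1579]
tool_rot: [0.0, 0.999, 0.05, -0.0]
contact_force: [-0.9, -0.3, -3.9]
gripper_width: 0.341
grasp_force: 40.0
t 14.9 xyz [0.0096 0.3564 0.002 ] rot [0.02 0.03 3.5 ] dist 0.356
```

```bash
python3 -m crank '[{"delta_rot":[0,0,0],"xyz":[0.001,0.025,0],"fingers":1},{"delta_rot":[0,0,1],"xyz":[0.002,0.065,0],"fingers":1},{"delta_rot":[0,0,1.5],"xyz":[0.003,0.11,0],"fingers":1},{"delta_rot":[0,0,2],"xyz":[0.004,0.155,0],"fingers":1},{"delta_rot":[0,0,3],"xyz":[0.006,0.2,0],"fingers":1},{"delta_rot":[0,0,3.5],"xyz":[0.007,0.245,0],"fingers":1},{"delta_rot":[0,0,3.5],"xyz":[0.008,0.29,0],"fingers":1},{"delta_rot":[0,0,3.5],"xyz":[0.009,0.33,0],"fingers":1},{"delta_rot":[0,0,3.5],"xyz":[0.0096,0.3564,0],"fingers":1},{"delta_rot":[0,0,3.5],"xyz":[0.0096,0.3564,0],"fingers":1}]'; python3 -m crank '[{"delta_rot":[0,0,0],"xyz":[0,0,0],"fingers":1},{"delta_rot":[0,0,0],"xyz":[0,0,0],"fingers":1},{"delta_rot":[0,0,0],"xyz":[0,0,0],"fingers":1}]'; python3 go.py .5755 -.205 .043 .039
```

```text
t: 15.9
eef_pos: [0.5739, -0.2105, 0.1556]
tool_rot: [0.001, 1.0, 0.016, -0.002]
contact_force: [0.4, -0.6, -3.5]
gripper_width: 0.336
grasp_force: 40.1
t: 16.2
eef_pos: [0.5759, -0.2028, 0.1577]
tool_rot: [-0.0, 1.0, 0.021, -0.001]
contact_force: [-0.2, -0.9, -3.2]
gripper_width: 0.335
grasp_force: 40.1
t 16.2 xyz [-0.0004  0.0023  0.1147] rot [-0.06  0.06  0.14] dist 0.115
```

```bash
python3 -m crank '[{"delta_rot":[0,0,0],"xyz":[0,0.001,0.03],"fingers":1},{"delta_rot":[0,0,0],"xyz":[0,0.001,0.07],"fingers":1},{"delta_rot":[0,0,0],"xyz":[0,0.001,0.1],"fingers":1},{"delta_rot":[0,0,0],"xyz":[0,0.001,0.111],"fingers":1},{"delta_rot":[0,0,0],"xyz":[0,0.001,0.114],"fingers":1},{"delta_rot":[0,0,0],"xyz":[0,0.001,0.114],"fingers":1},{"delta_rot":[0,0,0],"xyz":[0,0.001,0.114],"fingers":1}]';  python3 -m crank '[{"delta_rot":[0,0,0],"xyz":[0,0,0.001],"fingers":1},{"delta_rot":[0,0,0],"xyz":[0,0,0.002],"fingers":1},{"delta_rot":[0,0,0],"xyz":[0,0,0.002],"fingers":1},{"delta_rot":[0,0,0],"xyz":[0,0,0.002],"fingers":1}]'; python3 -m crank '[{"delta_rot":[0,0,0],"xyz":[0,0,0.001],"fingers":1},{"delta_rot":[0,0,0],"xyz":[0,0,0.001],"fingers":1}]'
```

```text
t: 16.9
eef_pos: [0.5776, -0.2059, 0.0461]
tool_rot: [0.0, 1.0, 0.02, 0.001]
contact_force: [-0.1, 0.6, -2.1]
gripper_width: 0.339
grasp_force: 40.0
t: 17.3
eef_pos: [0.5762, -0.2058, 0.0425]
tool_rot: [0.0, 1.0, 0.019, 0.0]
contact_force: [-0.0, -0.1, -4.2]
gripper_width: 0.34
grasp_force: 40.0
t: 17.5
eef_pos: [0.576, -0.2057, 0.0412]
tool_rot: [-0.0, 1.0, 0.019, -0.0]
contact_force: [0.2, 0.3, -3.4]
gripper_width: 0.338
grasp_force: 40.0
```

```bash
python3 -m crank '[{"delta_rot":[0,0,0],"xyz":[0,0,0.001],"fingers":1},{"delta_rot":[0,0,0],"xyz":[0,0,0.0015],"fingers":1},{"delta_rot":[0,0,0],"xyz":[0,0,0.0015],"fingers":1}]';  python3 -m crank '[{"delta_rot":[0,0,0],"xyz":[0,0,0.001],"fingers":1},{"delta_rot":[0,0,0],"xyz":[0,0,0.001],"fingers":1}]'
```

```text
t: 17.8
eef_pos: [0.576, -0.2057, 0.0397]
tool_rot: [-0.0, 1.0, 0.019, -0.0]
contact_force: [0.4, -0.1, -2.6]
gripper_width: 0.338
grasp_force: 40.0
t: 18.0
eef_pos: [0.5762, -0.2058, 0.0389]
tool_rot: [0.0, 1.0, 0.019, 0.0]
contact_force: [-0.6, -1.1, -2.6]
gripper_width: 0.337
grasp_force: 40.3
```

Near contact; one more step, then check before release.

```bash
python3 -m crank '[{"delta_rot":[0,0,0],"xyz":[0,0,0.001],"fingers":1},{"delta_rot":[0,0,0],"xyz":[0,0,0.001],"fingers":1},{"delta_rot":[0,0,0],"xyz":[0,0,0.001],"fingers":1}]'
```

```text
t: 18.3
eef_pos: [0.5763, -0.2058, 0.0388]
tool_rot: [0.0, 1.0, 0.019, 0.0]
contact_force: [-2.2, 1.0, 5.8]
gripper_width: 0.337
grasp_force: 41.3
```

```bash
python3 -m crank '[{"delta_rot":[0,0,0],"xyz":[0,0,0],"fingers":0.2},{"delta_rot":[0,0,0],"xyz":[0,0,0],"fingers":0},{"delta_rot":[0,0,0],"xyz":[0,0,0],"fingers":-0.3},{"delta_rot":[0,0,0],"xyz":[0,0,0],"fingers":-1},{"delta_rot":[0,0,0],"xyz":[0,0,0],"fingers":-1},{"delta_rot":[0,0,0],"xyz":[0,0,0],"fingers":-1},{"delta_rot":[0,0,0],"xyz":[0,0,0],"fingers":-1}]';  python3 -m crank '[{"delta_rot":[0,0,0],"xyz":[0,0,-0.02],"fingers":-1},{"delta_rot":[0,0,0],"xyz":[0,0,-0.06],"fingers":-1},{"delta_rot":[0,0,0],"xyz":[0,0,-0.1],"fingers":-1},{"delta_rot":[0,0,0],"xyz":[0,0,-0.13],"fingers":-1},{"delta_rot":[0,0,0],"xyz":[0,0,-0.13],"fingers":-1},{"delta_rot":[0,0,0],"xyz":[0,0,-0.13],"fingers":-1}]'
python3 go.py .5968 .1618 .167 .1
python3 - <<'E'
from h import *
save(viewer.read_camera('wrist'),'w3.png')
E
```

```text
t: 19.0
eef_pos: [0.5761, -0.2057, 0.0378]
tool_rot: [-0.0, 1.0, 0.019, -0.0]
contact_force: [0.1, 0.3, -0.2]
gripper_width: 1.003
grasp_force: 0.0
t: 19.6
eef_pos: [0.5764, -0.2058, 0.1685]
tool_rot: [0.0, 1.0, 0.019, 0.001]
contact_force: [-0.2, -0.2, 0.6]
gripper_width: 0.999
grasp_force: 0.0
t 19.6 xyz [ 0.0347 -0.3666  0.0013] rot [ 0.04 -0.08 -3.5 ] dist 0.368
```

View pics/w3.png

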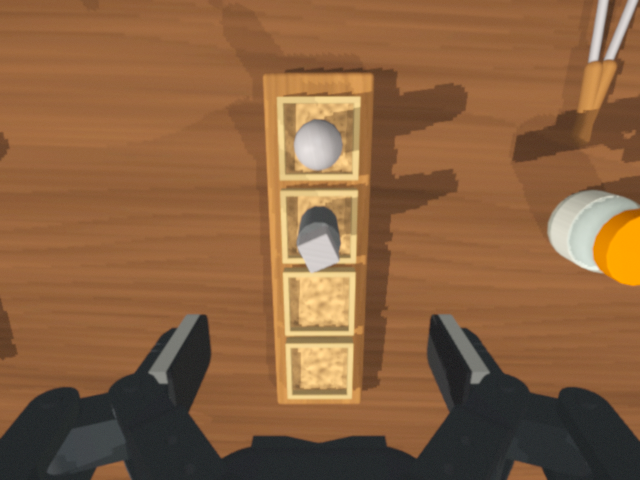

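The wrist picture shows the ball at (318,145) and the cube at (319,240) upright inside the two farthest wells. Next is the disc.

```bash
python3 -m crank '[{"delta_rot":[0,0,-1],"xyz":[0.003,-0.035,0],"fingers":-1},{"delta_rot":[0,0,-2],"xyz":[0.007,-0.08,0],"fingers":-1},{"delta_rot":[0,0,-3],"xyz":[0.012,-0.125,0],"fingers":-1},{"delta_rot":[0,0,-3.5],"xyz":[0.016,-0.17,0],"fingers":-1},{"delta_rot":[0,0,-3.5],"xyz":[0.02,-0.215,0],"fingers":-1},{"delta_rot":[0,0,-3.5],"xyz":[0.025,-0.26,0],"fingers":-1},{"delta_rot":[0,0,-3.5],"xyz":[0.029,-0.305,0],"fingers":-1},{"delta_rot":[0,0,-3.5],"xyz":[0.033,-0.345,0],"fingers":-1},{"delta_rot":[0,0,-3.5],"xyz":[0.0347,-0.3666,0],"fingers":-1},{"delta_rot":[0,0,-3.5],"xyz":[0.0347,-0.3666,0],"fingers":-1}]'; python3 -m crank '[{"delta_rot":[0,0,0],"xyz":[0,0,0],"fingers":-1},{"delta_rot":[0,0,0],"xyz":[0,0,0],"fingers":-1},{"delta_rot":[0,0,0],"xyz":[0,0,0],"fingers":-1}]';python3 go.py .5968 .1618 .038 .1
python3 - <<'E'
from fit import *
c=viewer.read_camera('wrist');print(telemetry.get_obs()['eef_pos'])
for n,x in (('disc',(.597,.162)),('cone',(.663,.164))):
    r=cut_out('wrist','punch_'+n)
    if r:
        m=r[0]['pixels'].astype(np.float32);print(n,round(r[0]['score'],2),m.sum(),*fit([(c,m)],[sh,HD[n]],x,.022,False))
E
```

```text
t: 20.65
eef_pos: [0.5947, 0.1671, 0.1661]
tool_rot: [-0.001, 0.999, 0.053, -0.001]
contact_force: [-0.1, -0.4, 0.0]
gripper_width: 1.002
grasp_force: 0.0
t: 20.95
eef_pos: [0.5966, 0.16, 0.1673]
tool_rot: [0.001, 0.999, 0.049, -0.0]
contact_force: [-0.3, 0.2, -0.4]
gripper_width: 1.002
grasp_force: 0.0
t 20.95 xyz [ 0.0005 -0.0019  0.1293] rot [ 0.06  0.05 -0.14] dist 0.129
[0.5966 0.1602 0.1675]
disc 0.93 2461.0 [0.597  0.1619] 0.07373577356338501
cone 0.84 1876.0 [0.6624 0.1635] 0.06667494773864746
```

```bash
python3 -m crank '[{"delta_rot":[0,0,0],"xyz":[0,0,0.04],"fingers":-1},{"delta_rot":[0,0,0],"xyz":[0,0,0.08],"fingers":-1},{"delta_rot":[0,0,0],"xyz":[0,0,0.11],"fingers":-1},{"delta_rot":[0,0,0],"xyz":[0,0,0.124],"fingers":-1},{"delta_rot":[0,0,0],"xyz":[0,0,0.130],"fingers":-1},{"delta_rot":[0,0,0],"xyz":[0,0,0.130],"fingers":-1},{"delta_rot":[0,0,0],"xyz":[0,0,0.130],"fingers":-1}]' && python3 -m crank '[{"delta_rot":[0,0,0],"xyz":[0,0,0],"fingers":0},{"delta_rot":[0,0,0],"xyz":[0,0,0],"fingers":0.2},{"delta_rot":[0,0,0],"xyz":[0,0,0],"fingers":0.4},{"delta_rot":[0,0,0],"xyz":[0,0,0],"fingers":0.6},{"delta_rot":[0,0,0],"xyz":[0,0,0],"fingers":0.8},{"delta_rot":[0,0,0],"xyz":[0,0,0],"fingers":1},{"delta_rot":[0,0,0],"xyz":[0,0,0],"fingers":1},{"delta_rot":[0,0,0],"xyz":[0,0,0],"fingers":1},{"delta_rot":[0,0,0],"xyz":[0,0,0],"fingers":1}]' 40;  python3 -m crank '[{"delta_rot":[0,0,0],"xyz":[0,0,-0.01],"fingers":1},{"delta_rot":[0,0,0],"xyz":[0,0,-0.03],"fingers":1},{"delta_rot":[0,0,0],"xyz":[0,0,-0.06],"fingers":1},{"delta_rot":[0,0,0],"xyz":[0,0,-0.1],"fingers":1},{"delta_rot":[0,0,0],"xyz":[0,0,-0.12],"fingers":1},{"delta_rot":[0,0,0],"xyz":[0,0,-0.12],"fingers":1},{"delta_rot":[0,0,0],"xyz":[0,0,-0.12],"fingers":1}]'; python3 go.py .5097 -.2072 .156 .039
```

```text
t: 21.8
eef_pos: [0.5977, 0.1623, 0.0393]
tool_rot: [-0.0, 0.999, 0.05, 0.001]
contact_force: [0.1, 0.8, 0.3]
gripper_width: 1.0
grasp_force: 0.0
t: 22.7
eef_pos: [0.5968, 0.1619, 0.0383]
tool_rot: [0.0, 0.999, 0.05, 0.0]
contact_force: [-1.6, -1.2, 5.8]
gripper_width: 0.339
grasp_force: 39.2
t: 23.4
eef_pos: [0.5958, 0.1616, 0.157]
tool_rot: [0.0, 0.999, 0.05, -0.001]
contact_force: [-0.1, -0.1, -4.9]
gripper_width: 0.34
grasp_force: 39.8
t 23.4 xyz [-0.1225  0.3584  0.0013] rot [0.02 0.06 3.5 ] dist 0.379
```

```bash
python3 -m crank '[{"delta_rot":[0,0,0],"xyz":[-0.009,0.025,0],"fingers":1},{"delta_rot":[0,0,1],"xyz":[-0.022,0.065,0],"fingers":1},{"delta_rot":[0,0,1.5],"xyz":[-0.038,0.11,0],"fingers":1},{"delta_rot":[0,0,2],"xyz":[-0.053,0.155,0],"fingers":1},{"delta_rot":[0,0,3],"xyz":[-0.068,0.2,0],"fingers":1},{"delta_rot":[0,0,3.5],"xyz":[-0.084,0.245,0],"fingers":1},{"delta_rot":[0,0,3.5],"xyz":[-0.099,0.29,0],"fingers":1},{"delta_rot":[0,0,3.5],"xyz":[-0.113,0.33,0],"fingers":1},{"delta_rot":[0,0,3.5],"xyz":[-0.1225,0.3584,0],"fingers":1},{"delta_rot":[0,0,3.5],"xyz":[-0.1225,0.3584,0],"fingers":1}]'; python3 -m crank '[{"delta_rot":[0,0,0],"xyz":[0,0,0],"fingers":1},{"delta_rot":[0,0,0],"xyz":[0,0,0],"fingers":1},{"delta_rot":[0,0,0],"xyz":[0,0,0],"fingers":1},{"delta_rot":[0,0,0],"xyz":[0,0,0],"fingers":1}]'; python3 go.py .5097 -.2072 .042 .039
```

```text
t: 24.4
eef_pos: [0.5067, -0.2127, 0.1553]
tool_rot: [0.001, 1.0, 0.015, -0.003]
contact_force: [0.1, 0.3, -3.8]
gripper_width: 0.344
grasp_force: 40.3
t: 24.8
eef_pos: [0.5107, -0.2056, 0.1575]
tool_rot: [-0.0, 1.0, 0.021, -0.0]
contact_force: [0.3, -1.1, -3.7]
gripper_width: 0.336
grasp_force: 40.3
t 24.8 xyz [-0.001   0.0016  0.1155] rot [-0.03  0.02  0.12] dist 0.116
```

```bash
python3 -m crank '[{"delta_rot":[0,0,0],"xyz":[0,0.001,0.03],"fingers":1},{"delta_rot":[0,0,0],"xyz":[0,0.001,0.07],"fingers":1},{"delta_rot":[0,0,0],"xyz":[0,0.001,0.1],"fingers":1},{"delta_rot":[0,0,0],"xyz":[0,0.001,0.112],"fingers":1},{"delta_rot":[0,0,0],"xyz":[0,0.001,0.116],"fingers":1},{"delta_rot":[0,0,0],"xyz":[0,0.001,0.116],"fingers":1},{"delta_rot":[0,0,0],"xyz":[0,0.001,0.116],"fingers":1}]';  python3 -m crank '[{"delta_rot":[0,0,0],"xyz":[0,0,0.001],"fingers":1},{"delta_rot":[0,0,0],"xyz":[0,0,0.001],"fingers":1},{"delta_rot":[0,0,0],"xyz":[0,0,0.001],"fingers":1},{"delta_rot":[0,0,0],"xyz":[0,0,0.001],"fingers":1}]'; python3 -m crank '[{"delta_rot":[0,0,0],"xyz":[0,0,0.001],"fingers":1},{"delta_rot":[0,0,0],"xyz":[0,0,0.001],"fingers":1},{"delta_rot":[0,0,0],"xyz":[0,0,0.001],"fingers":1}]'
```

```text
t: 25.5
eef_pos: [0.5118, -0.2082, 0.0433]
tool_rot: [0.0, 1.0, 0.02, 0.001]
contact_force: [0.5, -0.9, -4.5]
gripper_width: 0.335
grasp_force: 40.2
t: 25.9
eef_pos: [0.5106, -0.208, 0.0411]
tool_rot: [0.0, 1.0, 0.019, 0.0]
contact_force: [-0.5, -0.3, -3.9]
gripper_width: 0.335
grasp_force: 40.2
t: 26.2
eef_pos: [0.5104, -0.2079, 0.0397]
tool_rot: [-0.0, 1.0, 0.019, -0.0]
contact_force: [-0.0, -0.2, -4.5]
gripper_width: 0.336
grasp_force: 40.2
```

```bash
python3 -m crank '[{"delta_rot":[0,0,0],"xyz":[0,0,0.001],"fingers":1},{"delta_rot":[0,0,0],"xyz":[0,0,0.001],"fingers":1},{"delta_rot":[0,0,0],"xyz":[0,0,0.001],"fingers":1}]'; python3 -m crank '[{"delta_rot":[0,0,0],"xyz":[0,0,0.001],"fingers":1},{"delta_rot":[0,0,0],"xyz":[0,0,0.001],"fingers":1},{"delta_rot":[0,0,0],"xyz":[0,0,0.001],"fingers":1}]'
```

```text
t: 26.5
eef_pos: [0.5104, -0.2079, 0.0388]
tool_rot: [-0.0, 1.0, 0.019, -0.0]
contact_force: [-1.0, -0.2, -3.7]
gripper_width: 0.341
grasp_force: 40.2
t: 26.8
eef_pos: [0.5106, -0.2079, 0.0383]
tool_rot: [0.0, 1.0, 0.019, 0.0]
contact_force: [-3.3, 0.2, 5.4]
gripper_width: 0.343
grasp_force: 41.0
```

Floor contact. Releasing, raising and going to the cone.

```bash
python3 -m crank '[{"delta_rot":[0,0,0],"xyz":[0,0,0],"fingers":0.2},{"delta_rot":[0,0,0],"xyz":[0,0,0],"fingers":0},{"delta_rot":[0,0,0],"xyz":[0,0,0],"fingers":-0.3},{"delta_rot":[0,0,0],"xyz":[0,0,0],"fingers":-1},{"delta_rot":[0,0,0],"xyz":[0,0,0],"fingers":-1},{"delta_rot":[0,0,0],"xyz":[0,0,0],"fingers":-1},{"delta_rot":[0,0,0],"xyz":[0,0,0],"fingers":-1}]';  python3 -m crank '[{"delta_rot":[0,0,0],"xyz":[0,0,-0.02],"fingers":-1},{"delta_rot":[0,0,0],"xyz":[0,0,-0.06],"fingers":-1},{"delta_rot":[0,0,0],"xyz":[0,0,-0.1],"fingers":-1},{"delta_rot":[0,0,0],"xyz":[0,0,-0.13],"fingers":-1},{"delta_rot":[0,0,0],"xyz":[0,0,-0.13],"fingers":-1},{"delta_rot":[0,0,0],"xyz":[0,0,-0.13],"fingers":-1}]'
python3 go.py .6626 .1640 .167 .1
python3 - <<'E'
from h import *
save(viewer.read_camera('wrist'),'w4.png')
E
```

```text
t: 27.5
eef_pos: [0.5105, -0.2079, 0.0378]
tool_rot: [0.0, 1.0, 0.019, 0.0]
contact_force: [-0.0, -0.6, -0.3]
gripper_width: 0.995
grasp_force: 0.0
t: 28.1
eef_pos: [0.5106, -0.208, 0.1682]
tool_rot: [0.0, 1.0, 0.019, 0.001]
contact_force: [0.2, -0.9, -0.6]
gripper_width: 0.998
grasp_force: 0.0
t 28.1 xyz [ 0.1663 -0.3658  0.0012] rot [ 0.04 -0.06 -3.51] dist 0.402
```

View pics/w4.png

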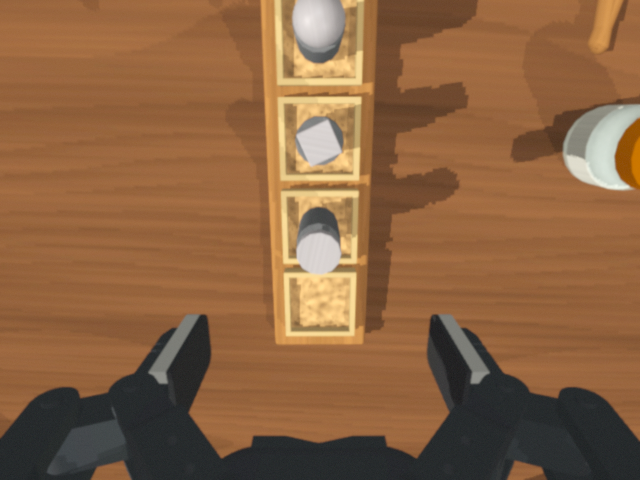

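The wrist picture shows ball (318,25), cube (320,140) and disc (318,245) upright in their wells. The nearest well, at (320,303), is free for the cone.

```bash
python3 -m crank '[{"delta_rot":[0,0,-1],"xyz":[0.014,-0.03,0],"fingers":-1},{"delta_rot":[0,0,-2],"xyz":[0.034,-0.075,0],"fingers":-1},{"delta_rot":[0,0,-3],"xyz":[0.054,-0.12,0],"fingers":-1},{"delta_rot":[0,0,-3.5],"xyz":[0.075,-0.165,0],"fingers":-1},{"delta_rot":[0,0,-3.5],"xyz":[0.095,-0.21,0],"fingers":-1},{"delta_rot":[0,0,-3.5],"xyz":[0.116,-0.255,0],"fingers":-1},{"delta_rot":[0,0,-3.5],"xyz":[0.136,-0.3,0],"fingers":-1},{"delta_rot":[0,0,-3.5],"xyz":[0.155,-0.34,0],"fingers":-1},{"delta_rot":[0,0,-3.5],"xyz":[0.1663,-0.3655,0],"fingers":-1},{"delta_rot":[0,0,-3.5],"xyz":[0.1663,-0.3655,0],"fingers":-1}]'; python3 -m crank '[{"delta_rot":[0,0,0],"xyz":[0,0,0],"fingers":-1},{"delta_rot":[0,0,0],"xyz":[0,0,0],"fingers":-1},{"delta_rot":[0,0,0],"xyz":[0,0,0],"fingers":-1},{"delta_rot":[0,0,0],"xyz":[0,0,0],"fingers":-1}]';python3 go.py .6626 .164 .038 .1
python3 - <<'E'
from fit import *
c=viewer.read_camera('wrist');print(telemetry.get_obs()['eef_pos'])
for n,x in (('cone',(.663,.164)),):
    r=cut_out('wrist','punch_'+n)
    if r:
        m=r[0]['pixels'].astype(np.float32);print(n,round(r[0]['score'],2),m.sum(),*fit([(c,m)],[sh,HD[n]],x,.022,False))
E
```

```text
t: 29.15
eef_pos: [0.6613, 0.1702, 0.1653]
tool_rot: [-0.002, 0.999, 0.054, -0.001]
contact_force: [-0.5, 0.7, -0.4]
gripper_width: 1.002
grasp_force: 0.0
t: 29.55
eef_pos: [0.6624, 0.1623, 0.1678]
tool_rot: [0.0, 0.999, 0.049, -0.0]
contact_force: [0.2, -0.3, 1.0]
gripper_width: 0.997
grasp_force: 0.0
t 29.55 xyz [ 0.0004 -0.0018  0.1298] rot [ 0.04  0.01 -0.1 ] dist 0.13
[0.6624 0.1626 0.1679]
cone 0.72 2045.0 [0.6635 0.1635] 0.07601940631866455
```

```bash
python3 -m crank '[{"delta_rot":[0,0,0],"xyz":[0.001,0,0.04],"fingers":-1},{"delta_rot":[0,0,0],"xyz":[0.001,0,0.08],"fingers":-1},{"delta_rot":[0,0,0],"xyz":[0.001,0,0.11],"fingers":-1},{"delta_rot":[0,0,0],"xyz":[0.001,0,0.124],"fingers":-1},{"delta_rot":[0,0,0],"xyz":[0.001,0,0.130],"fingers":-1},{"delta_rot":[0,0,0],"xyz":[0.001,0,0.130],"fingers":-1},{"delta_rot":[0,0,0],"xyz":[0.001,0,0.130],"fingers":-1}]' && python3 -m crank '[{"delta_rot":[0,0,0],"xyz":[0,0,0],"fingers":0},{"delta_rot":[0,0,0],"xyz":[0,0,0],"fingers":0.2},{"delta_rot":[0,0,0],"xyz":[0,0,0],"fingers":0.4},{"delta_rot":[0,0,0],"xyz":[0,0,0],"fingers":0.6},{"delta_rot":[0,0,0],"xyz":[0,0,0],"fingers":0.8},{"delta_rot":[0,0,0],"xyz":[0,0,0],"fingers":1},{"delta_rot":[0,0,0],"xyz":[0,0,0],"fingers":1},{"delta_rot":[0,0,0],"xyz":[0,0,0],"fingers":1},{"delta_rot":[0,0,0],"xyz":[0,0,0],"fingers":1}]' 40;  python3 -m crank '[{"delta_rot":[0,0,0],"xyz":[0,0,-0.01],"fingers":1},{"delta_rot":[0,0,0],"xyz":[0,0,-0.03],"fingers":1},{"delta_rot":[0,0,0],"xyz":[0,0,-0.06],"fingers":1},{"delta_rot":[0,0,0],"xyz":[0,0,-0.1],"fingers":1},{"delta_rot":[0,0,0],"xyz":[0,0,-0.12],"fingers":1},{"delta_rot":[0,0,0],"xyz":[0,0,-0.12],"fingers":1},{"delta_rot":[0,0,0],"xyz":[0,0,-0.12],"fingers":1}]'; python3 go.py .4437 -.2095 .156 .039
```

```text
t: 30.35
eef_pos: [0.6647, 0.1643, 0.0396]
tool_rot: [-0.0, 0.999, 0.05, 0.001]
contact_force: [0.8, -0.1, 0.0]
gripper_width: 0.997
grasp_force: 0.0
t: 31.25
eef_pos: [0.6637, 0.1639, 0.0384]
tool_rot: [0.0, 0.999, 0.05, 0.0]
contact_force: [-0.8, -1.2, 6.3]
gripper_width: 0.341
grasp_force: 39.6
t: 31.95
eef_pos: [0.6627, 0.1636, 0.1569]
tool_rot: [0.0, 0.999, 0.05, -0.001]
contact_force: [-0.3, -0.1, -3.5]
gripper_width: 0.339
grasp_force: 39.8
t 31.95 xyz [-0.2552  0.3494  0.0013] rot [0.02 0.07 3.5 ] dist 0.433
```

```bash
python3 -m crank '[{"delta_rot":[0,0,0],"xyz":[-0.018,0.025,0],"fingers":1},{"delta_rot":[0,0,1],"xyz":[-0.044,0.06,0],"fingers":1},{"delta_rot":[0,0,1.5],"xyz":[-0.073,0.1,0],"fingers":1},{"delta_rot":[0,0,2],"xyz":[-0.102,0.14,0],"fingers":1},{"delta_rot":[0,0,3],"xyz":[-0.131,0.18,0],"fingers":1},{"delta_rot":[0,0,3.5],"xyz":[-0.161,0.22,0],"fingers":1},{"delta_rot":[0,0,3.5],"xyz":[-0.19,0.26,0],"fingers":1},{"delta_rot":[0,0,3.5],"xyz":[-0.219,0.3,0],"fingers":1},{"delta_rot":[0,0,3.5],"xyz":[-0.241,0.33,0],"fingers":1},{"delta_rot":[0,0,3.5],"xyz":[-0.2552,0.3494,0],"fingers":1}]'; python3 -m crank '[{"delta_rot":[0,0,0],"xyz":[0,0,0],"fingers":1},{"delta_rot":[0,0,0],"xyz":[0,0,0],"fingers":1},{"delta_rot":[0,0,0],"xyz":[0,0,0],"fingers":1},{"delta_rot":[0,0,0],"xyz":[0,0,0],"fingers":1}]'; python3 go.py .4437 -.2095 .042 .039
```

```text
t: 32.95
eef_pos: [0.4404, -0.2118, 0.1557]
tool_rot: [-0.0, 1.0, 0.018, -0.002]
contact_force: [0.6, 0.9, -3.5]
gripper_width: 0.341
grasp_force: 40.0
t: 33.35
eef_pos: [0.4448, -0.2078, 0.1573]
tool_rot: [-0.0, 1.0, 0.021, -0.0]
contact_force: [0.3, 0.0, -3.5]
gripper_width: 0.34
grasp_force: 40.1
t 33.35 xyz [-0.0011  0.0017  0.1153] rot [-0.05  0.03  0.13] dist 0.115
```

```bash
python3 -m crank '[{"delta_rot":[0,0,0],"xyz":[0,0.001,0.03],"fingers":1},{"delta_rot":[0,0,0],"xyz":[0,0.001,0.07],"fingers":1},{"delta_rot":[0,0,0],"xyz":[0,0.001,0.1],"fingers":1},{"delta_rot":[0,0,0],"xyz":[0,0.001,0.112],"fingers":1},{"delta_rot":[0,0,0],"xyz":[0,0.001,0.116],"fingers":1},{"delta_rot":[0,0,0],"xyz":[0,0.001,0.116],"fingers":1},{"delta_rot":[0,0,0],"xyz":[0,0.001,0.116],"fingers":1}]';  python3 -m crank '[{"delta_rot":[0,0,0],"xyz":[0,0,0.001],"fingers":1},{"delta_rot":[0,0,0],"xyz":[0,0,0.002],"fingers":1},{"delta_rot":[0,0,0],"xyz":[0,0,0.002],"fingers":1},{"delta_rot":[0,0,0],"xyz":[0,0,0.002],"fingers":1}]'; python3 -m crank '[{"delta_rot":[0,0,0],"xyz":[0,0,0.001],"fingers":1},{"delta_rot":[0,0,0],"xyz":[0,0,0.001],"fingers":1},{"delta_rot":[0,0,0],"xyz":[0,0,0.001],"fingers":1}]'
```

```text
t: 34.05
eef_pos: [0.4457, -0.2105, 0.0431]
tool_rot: [0.0, 1.0, 0.02, 0.001]
contact_force: [0.4, 0.2, -3.2]
gripper_width: 0.338
grasp_force: 40.1
t: 34.45
eef_pos: [0.4445, -0.2103, 0.04]
tool_rot: [0.0, 1.0, 0.019, 0.0]
contact_force: [0.0, 0.2, -3.6]
gripper_width: 0.34
grasp_force: 40.1
t: 34.75
eef_pos: [0.4443, -0.2102, 0.0387]
tool_rot: [-0.0, 1.0, 0.019, -0.0]
contact_force: [0.1, -0.3, -3.3]
gripper_width: 0.337
grasp_force: 40.1
```

```bash
python3 -m crank '[{"delta_rot":[0,0,0],"xyz":[0,0,0.001],"fingers":1},{"delta_rot":[0,0,0],"xyz":[0,0,0.001],"fingers":1},{"delta_rot":[0,0,0],"xyz":[0,0,0.001],"fingers":1}]'
```

```text
t: 35.05
eef_pos: [0.4445, -0.2103, 0.0383]
tool_rot: [0.0, 1.0, 0.019, 0.0]
contact_force: [-3.5, 0.7, 5.8]
gripper_width: 0.339
grasp_force: 41.0
```

```bash
python3 -m crank '[{"delta_rot":[0,0,0],"xyz":[0,0,0],"fingers":0.2},{"delta_rot":[0,0,0],"xyz":[0,0,0],"fingers":0},{"delta_rot":[0,0,0],"xyz":[0,0,0],"fingers":-0.3},{"delta_rot":[0,0,0],"xyz":[0,0,0],"fingers":-1},{"delta_rot":[0,0,0],"xyz":[0,0,0],"fingers":-1},{"delta_rot":[0,0,0],"xyz":[0,0,0],"fingers":-1},{"delta_rot":[0,0,0],"xyz":[0,0,0],"fingers":-1}]';  python3 -m crank '[{"delta_rot":[0,0,0],"xyz":[0,0,-0.02],"fingers":-1},{"delta_rot":[0,0,0],"xyz":[0,0,-0.06],"fingers":-1},{"delta_rot":[0,0,0],"xyz":[0,0,-0.1],"fingers":-1},{"delta_rot":[0,0,0],"xyz":[0,0,-0.14],"fingers":-1},{"delta_rot":[0,0,0],"xyz":[0,0,-0.16],"fingers":-1},{"delta_rot":[0,0,0],"xyz":[0,0,-0.16],"fingers":-1},{"delta_rot":[0,0,0],"xyz":[0,0,-0.16],"fingers":-1}]'
python3 - <<'E'
from h import *
a=viewer.read_camera('side')['img'][120:260,200:440];b=viewer.read_camera('wrist')['img'][:,150:470]
cv2.imwrite('pics/fin.png',np.hstack([cv2.resize(a,(480,280)),cv2.resize(b,(187,280))])[:,:,::-1])
E
```

```text
t: 35.75
eef_pos: [0.4444, -0.2102, 0.0378]
tool_rot: [0.0, 1.0, 0.019, 0.0]
contact_force: [0.5, -0.1, 0.8]
gripper_width: 1.001
grasp_force: 0.0
t: 36.45
eef_pos: [0.4442, -0.2102, 0.1978]
tool_rot: [0.0, 1.0, 0.019, 0.0]
contact_force: [0.4, -0.1, -0.3]
gripper_width: 1.002
grasp_force: 0.0
```

View pics/fin.png

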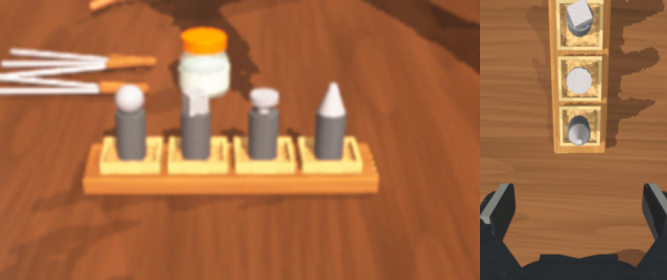

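The crops show all four punches upright in the wooden wells: ball farthest at (130,120), then cube (196,120), disc (264,120) and cone nearest at (331,120). The gripper is clear of them.

```bash
python3 -c "
from station import job
print(job.hand_in())"
```

```text
the job is handed in; nothing more can be done
None
```

All four punches now stand upright in the wooden rack in reverse order (farthest to nearest: ball, cube, disc, cone), and the job was handed in at about 37 s; no verdict was returned.

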